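# Feel three port handles for the loose one, run it down and log it

## Robot

A 6-joint arm with a two-finger parallel gripper is mounted at the origin on a cart in front of the work surface, level with it; the furniture and walls round the work are solid. World frame = base frame: x ahead of the robot, y to its left, z up, the work surface at z = 0. Lengths are in m, angles in degrees, forces in N, time in s.
With the tool pointing down it reaches from about 0.35 to 0.725 m from the base axis. Payload 4.3 kg.
Tool frame: the origin (TCP) lies on the centre line of the jaws, within the pads' length; the fingertips stand 22 mm ahead of it and the grasp point (between the pads) lies 3 mm ahead of it (manip.tcp_to_tips is the distance from the TCP to the fingertips, in m); z points along the fingers, y is the line along which they close (so a half turn about z gives the same grasp; the last joint's range is limited). The gripper opens to 85 mm and grips with 20 to 120 N. Pads are 22 mm wide; open, the fingers measure 114 mm over their backs; the gripper's body (76 mm by 85 mm) begins 54 mm behind the grasp point. The pads swing forward as they close: fully open they stand 13 mm farther back than shut.
Start: joints at [67.706, 21.618, 4.641, 73.018, 0, 83.68], TCP at [0.158, 0.553, 0.253] pointing down, gripper open.
Joint ranges: [-156.06, 156.06], [-48.1, 94.91], [-58.44, 69.94], [-101.28, 121.22], [-78.64, 73.56], [-180, 180]. Speed limits (degrees/s): [147.25, 147.25, 180, 180, 180, 180].

## Interface

Orientations are given as [roll, pitch, yaw] about the fixed x, y, z axes, in that order (R = Rz(yaw) Ry(pitch) Rx(roll)).
In Python, from cell import telemetry, eyes, sign_off, manip gives the robot as it stands.
- The arm moves only by the tool servo_tool, never from a script. Its argument "steps" is a list of rows, each an object with "angular": the turn, a rotation vector about the tool's x, y, z each as a share of 45 degrees, from -1 to 1, a list of three; "translation": the shift along the tool's x, y, z each as a share of 0.1 m, from -1 to 1, a list of three; "jaw": the gripper's target within -1 to 1 (fully open at 1, half-way at 0, shut at -1). In form: [{"angular": [rx, ry, rz], "translation": [dx, dy, dz], "jaw": jaw}, ...]. A call has 1 to 10 rows; each row shifts and turns the commanded pose from where the row before left it, along the tool's axes as they then stand; what a row does not reach is not made up. A row lasts 1/10 s, in which the tool goes at most 50 mm and 8.59 degrees, less where a joint would pass 70% of its speed; a pose out of reach is approached as far as the arm can. A call with a number of a shift or a turn outside -1 to 1 is refused whole. A call with a gripper value outside its range is refused whole. The fingers move at their own pace and stop on an object; "newtons" is the grip in N (left out, the last holds). Time passes only in rows, so rows that do not move let the fingers close. It gives the time, the measured TCP pose, the force, the opening and the grip force at its end, in the units of the state.
- telemetry.sense(): the state, without advancing time (a new reading comes with each control period).
- eyes.snapshot(name): name is "scene" or "top"; returns (picture, depth): 420x560x3 uint8, blue, green, red; 420x560 float32, m along the optical axis (not along the pixel's ray), 0 where there is no reading.
- eyes.camera_model(name): a dict with "fovy" (degrees; the focal length in pixels is half the picture's height over the tangent of half this angle, whatever the lens; pixels are square), "cx", "cy" (the principal point, pixels), "world_to_cam" (4x4, takes a point from world to camera coordinates). Camera axes: x right, y up, looking along -z (the intrinsics and any distortion apply to the point x, -y, -z); pixel columns grow to the right and rows downward; lengths in m; the calibration is good to about 2 mm. A picture is of the moment at which its call begins. camera_model takes no time and is no camera call.
- sign_off(): hands the job in; it is judged then, once.
The state is a dict: "time": time; "joints": joint angles; "qvel": joint speeds; "joint_efforts": joint torques, N m; "ee_pos": TCP position; "eef_rot": TCP orientation; "ft_force": force on the tool from outside, world axes, zero at the start; "moment": the same for the moment, N m; "grip_width": finger opening in m; "gripper_force": force on a finger pad.
Only numpy, scipy, OpenCV 4.12 (cv2) and the standard library are available. Lean on these libraries where they do the work, as an engineer would, in place of code of your own. Each camera call takes 0.05 s, during which the arm holds its last target. There are 200 camera calls.

## Task

One of the three sloping gas ports has a loose T-handle: try each handle by turning it about 10 degrees clockwise and feel which one gives with hardly any effort; a sound one is stiff, gets its nip of about 10 degrees and must not be forced past 20. Run the loose handle down clockwise to its stop, and when all three have been tried and the loose one is down, log it by pressing the roller lever of that port's own limit switch until it clicks and letting it spring back. Do not click the other two switches, and leave the other things on the table where they are.

Things in the scene. Friction and masses are not known exactly. Their poses are not given: they have to be found in the camera images.
- port_a: gas port station, fixed: 150x100 mm aluminium base, barrel leaning 28 deg towards the robot, round 82 mm steel flange with black T-handle, limit switch at its right side (y=-76 mm). Origin: underside centre, table level; z up, x away from the robot at yaw 0 (varies 0.2 rad), y left. Flange face centre at (-15,0,100) mm; handle axis leaves it along (-0.469,0,0.883)
- guard_a (a point): middle of the front edge of the clear splash guard over the port, at (-12,0,262) mm in the station's frame. Level plate 100 mm wide, from here 84 mm back, 8 mm thick at its side trims; upright sheet and posts behind it (67 to 81 mm). A tool coming straight down on the handle hits it; one leaned along the handle's axis clears it
- grip_a (a point): centre of the T-handle's bar, on the turning axis, 33 mm out from the flange. Bar: black, 72 mm long, 16 wide, 22 high along the axis, on an 18 mm stem; 22 mm free between bar and flange, less a hub 38 mm wide, 6 high. z = turning axis, out of the flange; x = along the bar; y = across it (pinch here). At joint 0 the bar points up and down the slope; the axes turn with it
- handle_a (a joint): T-handle, rad: 0 at start, grows clockwise as one faces the flange (tightening), stop at 1.05 (60 deg). Sound: resists 0.16 N m at once plus 2.0 N m per rad (0.5 N m at 10 deg while turning, at least 0.2 while held still), springs back to about 0.08 rad if turned further and let go. Loose: only 0.03 N m right to the stop, stays where left. Exactly one of the three is loose; all look alike
- roller_a (a point): centre of the white roller (22 mm across, 14 wide) on the limit switch's lever, 60 mm from the lever's pivot, which is at (6,-96,70) mm in the station's frame. At rest the lever points to the station's -x and 15 deg up, roller at (-52,-96,85.5) mm. Pressed from above it goes down
- switch_a (a joint): roller lever angle, rad: 0 at rest, grows as the roller is pressed down; clicks at 0.35 (roller 21 mm down, about 5 N), stop at 0.6 (35 mm down); springs back by itself
- port_b: gas port station, fixed: 150x100 mm aluminium base, barrel leaning 28 deg towards the robot, round 82 mm steel flange with black T-handle, limit switch at its right side (y=-76 mm). Origin: underside centre, table level; z up, x away from the robot at yaw 0 (varies 0.2 rad), y left. Flange face centre at (-15,0,100) mm; handle axis leaves it along (-0.469,0,0.883)
- guard_b (a point): middle of the front edge of the clear splash guard over the port, at (-12,0,262) mm in the station's frame. Level plate 100 mm wide, from here 84 mm back, 8 mm thick at its side trims; upright sheet and posts behind it (67 to 81 mm). A tool coming straight down on the handle hits it; one leaned along the handle's axis clears it
- grip_b (a point): centre of the T-handle's bar, on the turning axis, 33 mm out from the flange. Bar: black, 72 mm long, 16 wide, 22 high along the axis, on an 18 mm stem; 22 mm free between bar and flange, less a hub 38 mm wide, 6 high. z = turning axis, out of the flange; x = along the bar; y = across it (pinch here). At joint 0 the bar points up and down the slope; the axes turn with it
- handle_b (a joint): T-handle, rad: 0 at start, grows clockwise as one faces the flange (tightening), stop at 1.05 (60 deg). Sound: resists 0.16 N m at once plus 2.0 N m per rad (0.5 N m at 10 deg while turning, at least 0.2 while held still), springs back to about 0.08 rad if turned further and let go. Loose: only 0.03 N m right to the stop, stays where left. Exactly one of the three is loose; all look alike
- roller_b (a point): centre of the white roller (22 mm across, 14 wide) on the limit switch's lever, 60 mm from the lever's pivot, which is at (6,-96,70) mm in the station's frame. At rest the lever points to the station's -x and 15 deg up, roller at (-52,-96,85.5) mm. Pressed from above it goes down
- switch_b (a joint): roller lever angle, rad: 0 at rest, grows as the roller is pressed down; clicks at 0.35 (roller 21 mm down, about 5 N), stop at 0.6 (35 mm down); springs back by itself
- port_c: gas port station, fixed: 150x100 mm aluminium base, barrel leaning 28 deg towards the robot, round 82 mm steel flange with black T-handle, limit switch at its right side (y=-76 mm). Origin: underside centre, table level; z up, x away from the robot at yaw 0 (varies 0.2 rad), y left. Flange face centre at (-15,0,100) mm; handle axis leaves it along (-0.469,0,0.883)
- guard_c (a point): middle of the front edge of the clear splash guard over the port, at (-12,0,262) mm in the station's frame. Level plate 100 mm wide, from here 84 mm back, 8 mm thick at its side trims; upright sheet and posts behind it (67 to 81 mm). A tool coming straight down on the handle hits it; one leaned along the handle's axis clears it
- grip_c (a point): centre of the T-handle's bar, on the turning axis, 33 mm out from the flange. Bar: black, 72 mm long, 16 wide, 22 high along the axis, on an 18 mm stem; 22 mm free between bar and flange, less a hub 38 mm wide, 6 high. z = turning axis, out of the flange; x = along the bar; y = across it (pinch here). At joint 0 the bar points up and down the slope; the axes turn with it
- handle_c (a joint): T-handle, rad: 0 at start, grows clockwise as one faces the flange (tightening), stop at 1.05 (60 deg). Sound: resists 0.16 N m at once plus 2.0 N m per rad (0.5 N m at 10 deg while turning, at least 0.2 while held still), springs back to about 0.08 rad if turned further and let go. Loose: only 0.03 N m right to the stop, stays where left. Exactly one of the three is loose; all look alike
- roller_c (a point): centre of the white roller (22 mm across, 14 wide) on the limit switch's lever, 60 mm from the lever's pivot, which is at (6,-96,70) mm in the station's frame. At rest the lever points to the station's -x and 15 deg up, roller at (-52,-96,85.5) mm. Pressed from above it goes down
- switch_c (a joint): roller lever angle, rad: 0 at rest, grows as the roller is pressed down; clicks at 0.35 (roller 21 mm down, about 5 N), stop at 0.6 (35 mm down); springs back by itself
- oil_bottle: bystander, loose, to be left alone: brown dropper bottle, 33 mm across, 90 mm high; origin at the centre of its underside
- tape_roll: bystander, loose, to be left alone: roll of tape lying flat, 56 mm, 19 mm high; origin at the centre of its underside
- tube_rinse: bystander, loose, to be left alone: white capped tube standing up, 34 mm across, 108 mm high; origin at the centre of its underside
- buffer_bottle: bystander, loose, to be left alone: white capped bottle, 33 mm across, 70 mm high; origin at the centre of its underside
- marker_black: bystander, loose, to be left alone: marker pen lying, 133 mm long; origin at the centre of its underside
- dish_60: bystander, loose, to be left alone: round clear dish with lid, 61 mm, 14 mm high; origin at the centre of its underside

How it is judged:
By the outcome, as a careful person would: the job done as asked, in the order asked, and still so for the second after the job is handed in, with the robot touching nothing.
It also fails if it takes over 64 s, if anything falls off the work surface, if the arm or the gripper's body presses on something with over 40 N, if the wrist force passes 120 N, or if a joint passes its speed limit or range.

## Working session

There is one attempt and no reset: what is moved stays moved. The work goes in short steps, Python scripts to look and compute and a tool call to move; the robot and the scene stay as the last step left them, time stands still between calls to the robot, and variables do not carry over. Pictures are saved under pics/ and viewed, at most 10 in all, crops included, and the job is handed in when it is done.

Besides the shell and the picture viewer there is one more tool, called after "Emit:" by a JSON object that holds its "method" and its "body". servo_tool: Moves the arm, as the interface text tells. Its arguments: {"type":"object","properties":{"steps":{"type":"array"},"newtons":{"type":"number"}},"required":["steps"]}

```bash
ls; mkdir -p pics; python3 - <<'E'
from cell import telemetry, eyes, manip
import cv2, numpy as np
for n in("scene","top"):
    p,d=eyes.snapshot(n); cv2.imwrite(f"pics/{n}0.png",p); np.save(f"pics/{n}0.npy",d)
    m=eyes.camera_model(n); print(n,{k:(np.round(v,4).tolist() if k=="world_to_cam" else v) for k,v in m.items()})
print(telemetry.sense()); print([x for x in dir(manip) if x[0]!='_'])
E
```

```text
pics
scene {'fovy': 53.745890945007574, 'cx': 276.15367375853134, 'cy': 215.03612662581048, 'world_to_cam': [[-0.5907, -0.8069, 0.0003, 0.2926], [0.6334, -0.4635, 0.6196, -0.5039], [-0.4998, 0.3662, 0.7849, -0.7547], [0.0, 0.0, 0.0, 1.0]]}
top {'fovy': 55.87428296178299, 'cx': 278.0855562219364, 'cy': 211.1443097938039, 'world_to_cam': [[-0.0109, -0.9999, 0.0044, -0.0375], [0.9812, -0.0099, 0.1929, -0.6032], [-0.1929, 0.0065, 0.9812, -1.0827], [0.0, 0.0, 0.0, 1.0]]}
{'time': 0.1, 'joints': array([6.77063036e+01, 2.16607588e+01, 4.57038408e+00, 7.30195777e+01,
       6.05602746e-04, 8.36814389e+01]), 'qvel': array([ 0.09167271, -0.04235081,  0.19342591, -0.07644246, -0.02286613,
        0.08674478]), 'joint_efforts': array([ 1.32952275e-03, -4.64691961e+01,  2.70582622e+01,  1.19898550e-02,
       -1.38773253e-04, -6.83080430e-06]), 'ee_pos': array([0.15801835, 0.55227982, 0.25242254]), 'eef_rot': array([-1.79890782e+02, -1.27028797e-02,  1.64024852e+02]), 'ft_force': array([-0.92913166,  0.2499226 , -0.39632275]), 'moment': array([ 0.02771831, -0.00453496, -0.02186533]), 'gripper_force': 0.0, 'grip_width': 0.0854969447479174}
['PlanningError', 'tcp_to_tips']
```

View pics/scene0.png

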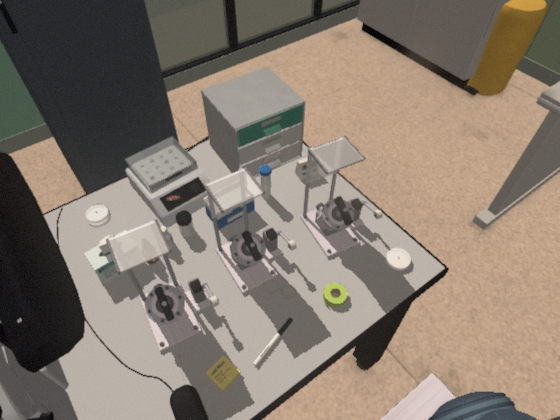

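View pics/top0.png

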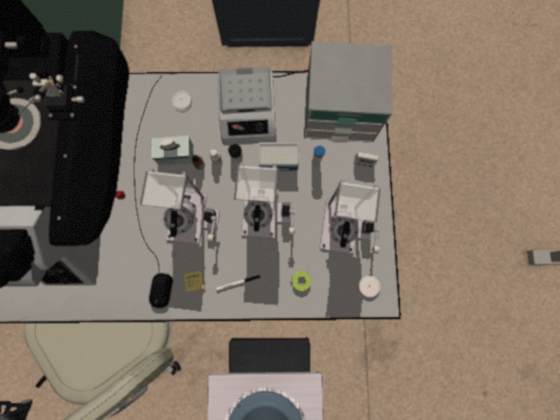

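```bash
python3 - <<'E'
import cv2, numpy as np
p=cv2.imread("pics/top0.png"); d=np.load("pics/top0.npy")
a=cv2.resize(p[165:265,138:394],None,fx=3.1,fy=3.1,interpolation=cv2.INTER_CUBIC)
dd=d[165:265,138:394]; g=np.clip((dd-0.7)/(1.05-0.7)*255,0,255).astype(np.uint8)
g=cv2.applyColorMap(cv2.resize(g,None,fx=3.1,fy=2.8,interpolation=cv2.INTER_NEAREST),cv2.COLORMAP_JET)
cv2.imwrite("pics/top1.png",np.vstack([a,g]))
p=cv2.imread("pics/scene0.png")
cv2.imwrite("pics/scene1.png",cv2.resize(p[135:350,100:390],None,fx=2.7,fy=2.7,interpolation=cv2.INTER_CUBIC))
E
```

```text
(no output)
```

View pics/top1.png

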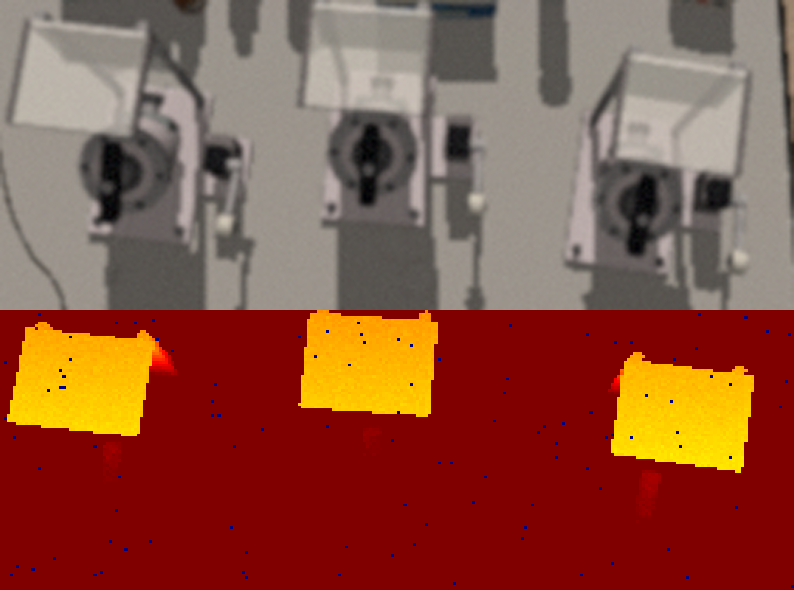

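View pics/scene1.png

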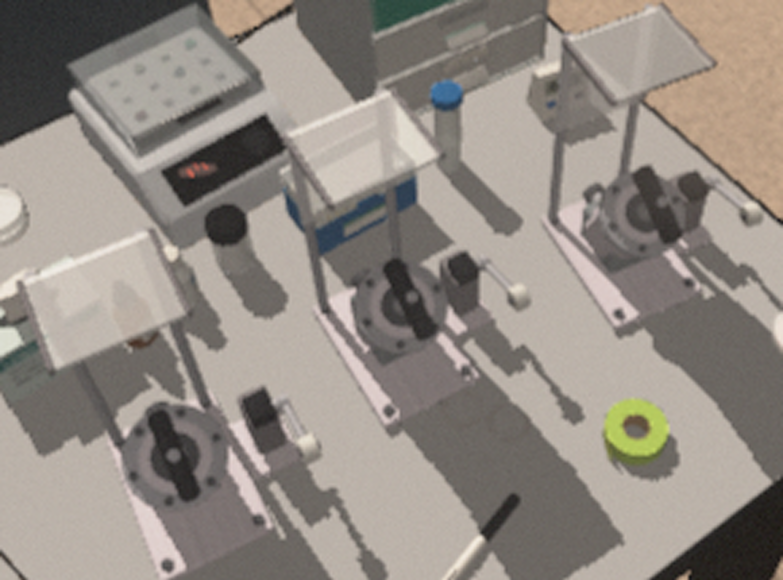

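```bash
cat > h.py <<'E'
import cv2, numpy as np
from cell import eyes, telemetry
def cam(n):
    m=eyes.camera_model(n); f=210/np.tan(np.radians(m["fovy"]/2)); W=np.array(m["world_to_cam"]); return f,m["cx"],m["cy"],W
def cloud(n,d):
    f,cx,cy,W=cam(n); v,u=np.mgrid[:420,:560]; P=np.stack([(u-cx)/f*d,-(v-cy)/f*d,-d],-1)
    return (P-W[:3,3])@W[:3,:3]
def proj(n,X):
    f,cx,cy,W=cam(n); p=np.asarray(X)@W[:3,:3].T+W[:3,3]; return np.stack([cx-f*p[...,0]/p[...,2],cy+f*p[...,1]/p[...,2]],-1)
def tri(uvs):
    A=[];b=[]
    for n,(u,v) in uvs.items():
        f,cx,cy,W=cam(n); r=W[:3,:3].T@np.array([(u-cx)/f,-(v-cy)/f,-1]); r/=np.linalg.norm(r); c=-W[:3,:3].T@W[:3,3]
        M=np.eye(3)-np.outer(r,r); A.append(M); b.append(M@c)
    A=np.vstack(A); b=np.hstack(b); x=np.linalg.lstsq(A,b,rcond=None)[0]; return x,np.linalg.norm(A@x-b)*1e3
E
python3 - <<'E'
from h import *
for n in("top","scene"):
    d=np.load(f"pics/{n}0.npy"); P=cloud(n,d); z=P[...,2]
    tab=(abs(z)<.01)&(d>0); print(n,"table z",np.median(z[tab]))
    m=((abs(z-.264)<.015)&(d>0)&(P[...,0]>.2)&(P[...,0]<.75)).astype(np.uint8)
    m=cv2.morphologyEx(cv2.medianBlur(m,3),cv2.MORPH_CLOSE,np.ones((3,3)))
    k,l,s,c=cv2.connectedComponentsWithStats(m)
    for i in range(1,k):
        if s[i,4]<250: continue
        q=P[(l==i)&(d>0)&(abs(z-.264)<.015)]
        r=cv2.minAreaRect((q[:,:2]*1000).astype(np.float32))
        print(n,s[i],np.median(q[:,2]).round(4),np.round(r[0],1),np.round(r[1],1),round(r[2],1),'med',np.round(np.median(q,0),4))
# white rollers and black switches
for n,R in(("top",[(200,225,222,250),(285,225,297,240),(370,242,384,256)]),("scene",[(205,290,222,307),(286,235,300,251),(371,206,386,220)])):
    p=cv2.imread(f"pics/{n}0.png")
    for (a,b,c,e) in R:
        g=p[b:e,a:c].min(2).astype(float); t=g.max()-35; ys,xs=np.where(g>t); print(n,g.max(),len(xs),(xs.mean()+a).round(2),(ys.mean()+b).round(2))
E
```

```text
top table z -0.00010075793930138907
top [ 97 137  21 102 432] 0.2644 [625.5 358.2] [ 12.7 248.9] 84.8 med [0.6234 0.3548 0.2644]
top [ 235  163   44   40 1450] 0.2646 [634.    8.1] [99.8 92. ] 85.0 med [0.6293 0.0083 0.2646]
top [ 140  169   48   41 1489] 0.2646 [621.3 228.5] [101.1  93.1] 82.5 med [0.6165 0.2285 0.2646]
top [ 335  180   46   43 1490] 0.265 [ 586.8 -231.9] [100.5  91.7] 80.4 med [ 0.5826 -0.2308  0.265 ]
top [  6 241  58  46 516] 0.267 [423.  502.6] [ 68.6 134. ] 48.2 med [0.4289 0.4901 0.267 ]
scene table z -0.0005512218226810593
scene [ 308  137   58   38 1251] 0.2641 [ 587.  -230.8] [102.4  94.5] 79.4 med [ 0.5806 -0.2277  0.2641]
scene [ 205  168   60   45 1520] 0.2642 [634.4   9.2] [99.8 94.2] 84.7 med [0.6275 0.0113 0.2642]
scene [ 106  220   66   55 2076] 0.2643 [621.5 229.1] [100.1  94.6] 82.5 med [0.6141 0.2317 0.2643]
scene [  0 329  51  91 838] 0.2632 [511.1 488.7] [188.3  37.8] 8.1 med [0.4936 0.484  0.2632]
top 177.0 23 210.3 234.91
top 179.0 17 291.65 228.94
top 176.0 38 377.71 246.89
scene 209.0 36 211.86 296.44
scene 203.0 77 293.32 241.51
scene 202.0 56 377.07 213.96
```

```bash
python3 - <<'E'
from h import *
S=[((621.4,228.8),-7.5,46.7,(210.3,234.9),(211.9,296.4)),((634.2,8.6),-5.15,46.4,(291.65,228.9),(293.3,241.5)),((586.9,-231.3),-10.1,46.4,(377.7,246.9),(377.1,214))]
for c,y,h,t,s in S:
    a=np.radians(y); R=np.array([[np.cos(a),-np.sin(a),0],[np.sin(a),np.cos(a),0],[0,0,1]])
    o=np.array([*c,0])/1e3-R@[(h-12)/1e3,0,0]
    w=lambda q:o+R@(np.array(q)/1e3)
    roll=w((-52,-96,85.5)); x,e=tri({"top":t,"scene":s})
    grip=w((-15-.469*33,0,100+.883*33))
    print("origin",o.round(4),"grip",grip.round(4),"roller",roll.round(4),"tri",x.round(4),"err",round(e,1))
    ax=R@[-.469,0,.883]
    for n in("top","scene"):
        # dark bar mask near projected grip
        p=cv2.imread(f"pics/{n}0.png").max(2); u,v=proj(n,grip); b=p[int(v)-22:int(v)+22,int(u)-22:int(u)+22]
        m=(b<45).astype(np.uint8); k,l,st,cc=cv2.connectedComponentsWithStats(m); i=1+st[1:,4].argmax()
        print("  ",n,"pred grip",(u.round(1),v.round(1)),"pred bar-top",proj(n,grip+ax*.011).round(1),"blob",(cc[i]+[int(u)-22,int(v)-22]).round(1),st[i],"pred roller",proj(n,roll+[0,0,.005]).round(1))
E
```

```text
origin [0.587  0.2333 0.    ] grip [0.5568 0.2373 0.1291] roller [0.5229 0.1449 0.0855] tri [0.5313 0.1444 0.095 ] err 1.0
   top pred grip (np.float64(173.6), np.float64(224.0)) pred bar-top [172.3 225.3] blob [174.7 222.2] [ 19   9  13  26 177] pred roller [210.1 238. ]
   scene pred grip (np.float64(164.4), np.float64(303.9)) pred bar-top [164.3 303.8] blob [169.  310.1] [25 23  6 14 28] pred roller [214.3 300.4]
origin [0.5999 0.0117 0.    ] grip [0.5696 0.0144 0.1291] roller [ 0.5395 -0.0793  0.0855] tri [ 0.5432 -0.0822  0.0962] err 3.6
   top pred grip (np.float64(256.7), np.float64(218.4)) pred bar-top [256.4 219.7] blob [257.  216.5] [ 18   9  12  26 160] pred roller [291.2 231.2]
   scene pred grip (np.float64(251.5), np.float64(246.0)) pred bar-top [252.4 245.2] blob [247.1 235.6] [14  8 10 10 24] pred roller [292.1 244.3]
origin [ 0.553  -0.2253  0.    ] grip [ 0.523  -0.2199  0.1291] roller [ 0.485  -0.3107  0.0855] tri [ 0.4957 -0.3222  0.0698] err 0.3
   top pred grip (np.float64(344.4), np.float64(234.7)) pred bar-top [344.8 236.1] blob [344.1 232.7] [ 16   9  12  26 173] pred roller [375.6 250. ]Traceback (most recent call last):
  File "<stdin>", line 14, in <module>
ValueError: attempt to get argmax of an empty sequence
```

```bash
python3 - <<'E'
from h import *
for o,y in(((.587,.2333,0),-7.5),((.5999,.0117,0),-5.15),((.553,-.2253,0),-10.1)):
    a=np.radians(y); R=np.array([[np.cos(a),-np.sin(a),0],[np.sin(a),np.cos(a),0],[0,0,1]])
    T=np.array([[.883,0,.469],[0,1,0],[-.469,0,.883]])
    for n in("top","scene"):
        d=np.load(f"pics/{n}0.npy"); P=cloud(n,d)
        q=((P-o)@R)*1e3; L=(q-[-15,0,100])@T.T  # flange frame: t,y,n
        ok=(d>0)&(abs(L[...,0])<60)&(abs(L[...,1])<50)
        b=L[ok&(abs(L[...,2]-42)<8)]; f=L[ok&(abs(L[...,2])<7)]
        bb=L[ok&(L[...,2]>33)&(L[...,2]<52)]
        print(n,"bar n",np.median(b[:,2]).round(1),len(b),"t pct",np.percentile(bb[:,0],[2,50,98]).round(1),"y",np.percentile(bb[:,1],[2,50,98]).round(1),
          "| flange n",np.median(f[:,2]).round(1),len(f),"t",np.percentile(f[:,0],[1,99]).round(1),"y",np.percentile(f[:,1],[1,99]).round(1))
        # base plate edges: low heights
        h=q[(d>0)&(abs(q[...,0])<95)&(abs(q[...,1])<70)&(q[...,2]>5)&(q[...,2]<20)]
        print("   base x",np.percentile(h[:,0],[1,99]).round(1),"y",np.percentile(h[:,1],[1,99]).round(1),"z",np.median(h[:,2]).round(1),len(h))
        r=q[(d>0)&(abs(q[...,0]+52)<20)&(abs(q[...,1]+96)<14)&(q[...,2]>78)&(q[...,2]<105)]
        if len(r): print("   roller",np.median(r,0).round(1),len(r),"min x",r[:,0].min().round(1),"max z",r[:,2].max().round(1))
E
```

```text
top bar n 43.2 160 t pct [-32.4   2.5  35.9] y [-9.2 -2.7  5.9] | flange n 0.2 428 t [-35.7  35.4] y [-40.7  37.3]
   base x [-64.8  83.3] y [-66.1  46.4] z 9.8 762
   roller [-50.8 -98.2  93.4] 52 min x -62.5 max z 99.8
scene bar n 42.8 289 t pct [-33.3  -0.3  34.2] y [-7.6  0.1  7.8] | flange n -0.2 916 t [-38.1  38.8] y [-38.   38.9]
   base x [-65.   79.9] y [-65.9  49.6] z 9.5 1550
   roller [-54.1 -95.2  92.9] 84 min x -62.6 max z 99.1
top bar n 43.1 154 t pct [-32.1   3.2  36. ] y [-8.5 -1.1  6.3] | flange n 0.2 493 t [-34.8  38.2] y [-39.3  37.9]
   base x [-68.7  74.3] y [-65.5  48.1] z 9.7 627
   roller [-49.9 -97.6  93. ] 49 min x -62.0 max z 98.5
scene bar n 42.1 233 t pct [-33.1   0.2  33.5] y [-7.8  1.7  8.1] | flange n -0.3 659 t [-38.2  38.1] y [-38.2  39. ]
   base x [-64.7  80.6] y [-65.8  49.8] z 9.4 1264
   roller [-54.  -93.8  91.4] 71 min x -62.6 max z 99.9
top bar n 43.1 164 t pct [-30.6   4.   37.2] y [-8.8 -0.   7. ] | flange n 0.2 487 t [-34.4  37.2] y [-39.1  38.2]
   base x [-70.4  79.9] y [-66.7  48.9] z 10.3 710
   roller [-49.7 -96.2  92.6] 57 min x -60.5 max z 99.7
scene bar n 42.0 203 t pct [-33.1   0.4  34.2] y [-6.9  2.9  8.4] | flange n -0.5 538 t [-38.2  39.2] y [-38.6  39.6]
   base x [-64.3  80.6] y [-66.3  50.2] z 9.4 1108
   roller [-53.1 -92.9  90.6] 64 min x -61.6 max z 97.4
```

```bash
cat >> h.py <<'E'
from scipy.spatial.transform import Rotation as Ro
ST={"L":((.5885,.2325,0),-7.5),"M":((.6013,.0117,0),-5.15),"R":((.5545,-.2255,0),-10.1)}
def pose(s,n,phi=0):
    o,y=ST[s]; R=Ro.from_euler("z",y,degrees=True)
    p=np.array(o)+R.apply(np.array([-15-.469*n,0,100+.883*n])/1e3)
    z=np.array([.469,0,-.883]); z/=np.linalg.norm(z); B=np.stack([np.cross([0,1,0],z),[0,1,0],z],1)
    return p,R*Ro.from_matrix(B)*Ro.from_euler("z",phi,degrees=True)
def plan(p,R,s=None):
    s=s or telemetry.sense(); R0=Ro.from_euler("xyz",s["eef_rot"],degrees=True)
    rv=(R0.inv()*R).as_rotvec(degrees=True); dx=R.inv().apply(p-s["ee_pos"])
    print("t",s["time"],"joints",s["joints"].round(0),"w",round(s["grip_width"],4))
    print("turn share",(rv/45).round(3),"deg",np.linalg.norm(rv).round(1),"| then shift share",(dx/.1).round(3),"| target",p.round(4),"| F",s["ft_force"].round(1),"M about tool",R0.inv().apply(s["moment"]).round(3))
E
python3 -c "
from h import *
plan(*pose('L',150))"
```

```text
t 0.1 joints [68. 22.  5. 73.  0. 84.] w 0.0855
turn share [-0.048 -0.621 -0.184] deg 29.2 | then shift share [-3.29  -2.609  1.974] | target [0.5039 0.2436 0.2324] | F [-0.9  0.2 -0.4] M about tool [-0.028  0.003  0.022]
```

Emit:
{"method": "servo_tool", "body": {"steps": [{"angular": [-0.012, -0.155, -0.046], "translation": [0, 0, 0], "jaw": 1}, {"angular": [-0.012, -0.155, -0.046], "translation": [0, 0, 0], "jaw": 1}, {"angular": [-0.012, -0.155, -0.046], "translation": [0, 0, 0], "jaw": 1}, {"angular": [-0.012, -0.155, -0.046], "translation": [0, 0, 0], "jaw": 1}], "newtons": 100}}

```text
time: 0.5
ee_pos: [0.1582, 0.553, 0.2537]
eef_rot: [179.8, 28.2, 172.5]
ft_force: [-0.6, 0.8, 0.7]
grip_width: 0.0851
gripper_force: 0.0
```

Emit:
{"method": "servo_tool", "body": {"steps": [{"angular": [0, 0, 0], "translation": [-0.33, -0.26, 0.2], "jaw": 1}, {"angular": [0, 0, 0], "translation": [-0.33, -0.26, 0.2], "jaw": 1}, {"angular": [0, 0, 0], "translation": [-0.33, -0.26, 0.2], "jaw": 1}, {"angular": [0, 0, 0], "translation": [-0.33, -0.26, 0.2], "jaw": 1}, {"angular": [0, 0, 0], "translation": [-0.33, -0.26, 0.2], "jaw": 1}, {"angular": [0, 0, 0], "translation": [-0.33, -0.26, 0.2], "jaw": 1}, {"angular": [0, 0, 0], "translation": [-0.33, -0.26, 0.2], "jaw": 1}, {"angular": [0, 0, 0], "translation": [-0.33, -0.26, 0.2], "jaw": 1}, {"angular": [0, 0, 0], "translation": [0, 0, 0], "jaw": 1}, {"angular": [0, 0, 0], "translation": [0, 0, 0], "jaw": 1}]}}

```text
time: 1.5
ee_pos: [0.4367, 0.3051, 0.2348]
eef_rot: [179.9, 27.9, 172.3]
ft_force: [-0.9, 1.1, 0.4]
grip_width: 0.0852
gripper_force: 0.0
```

```bash
python3 -c "
from h import *
plan(*pose('L',150)); plan(*pose('L',39))"
```

```text
t 1.5 joints [ 39.   3. -28.  39. -20.  43.] w 0.0852
turn share [-0.    -0.002 -0.004] deg 0.2 | then shift share [-0.648 -0.522  0.371] | target [0.5039 0.2436 0.2324] | F [-0.9  1.1  0.4] M about tool [ 0.013  0.42  -0.008]
t 1.5 joints [ 39.   3. -28.  39. -20.  43.] w 0.0852
turn share [-0.    -0.002 -0.004] deg 0.2 | then shift share [-0.648 -0.522  1.481] | target [0.5555 0.2368 0.1344] | F [-0.9  1.1  0.4] M about tool [ 0.013  0.42  -0.008]
```

Emit:
{"method": "servo_tool", "body": {"steps": [{"angular": [0, 0, 0], "translation": [-0.325, -0.26, 0.185], "jaw": 1}, {"angular": [0, 0, 0], "translation": [-0.325, -0.26, 0.185], "jaw": 1}, {"angular": [0, 0, 0], "translation": [0, 0, 0.2], "jaw": 1}, {"angular": [0, 0, 0], "translation": [0, 0, 0.2], "jaw": 1}, {"angular": [0, 0, 0], "translation": [0, 0, 0.2], "jaw": 1}, {"angular": [0, 0, 0], "translation": [0, 0, 0], "jaw": 1}, {"angular": [0, 0, 0], "translation": [0, 0, 0], "jaw": 1}]}}

```text
time: 2.2
ee_pos: [0.5307, 0.2426, 0.1796]
eef_rot: [179.9, 27.9, 172.6]
ft_force: [0.2, 0.3, 1.0]
grip_width: 0.0855
gripper_force: 0.0
```

```bash
python3 -c "
from h import *
plan(*pose('L',39))
a,_=eyes.snapshot('scene'); b,_=eyes.snapshot('top')
a=cv2.resize(a[180:360,60:260],None,fx=3,fy=3); b=cv2.resize(b[150:290,130:250],None,fx=1.6,fy=1.6); c=np.zeros((540,800,3),np.uint8); c[:,:600]=a; c[:b.shape[0],600:600+b.shape[1]]=b; cv2.imwrite('pics/n1.png',c)"
```

```text
t 2.2 joints [ 26.   8. -32.  26. -15.  30.] w 0.0855
turn share [ 0.002 -0.003  0.002] deg 0.2 | then shift share [-0.012 -0.024  0.518] | target [0.5555 0.2368 0.1344] | F [0.2 0.3 1. ] M about tool [ 0.018  0.362 -0.031]
```

View pics/n1.png

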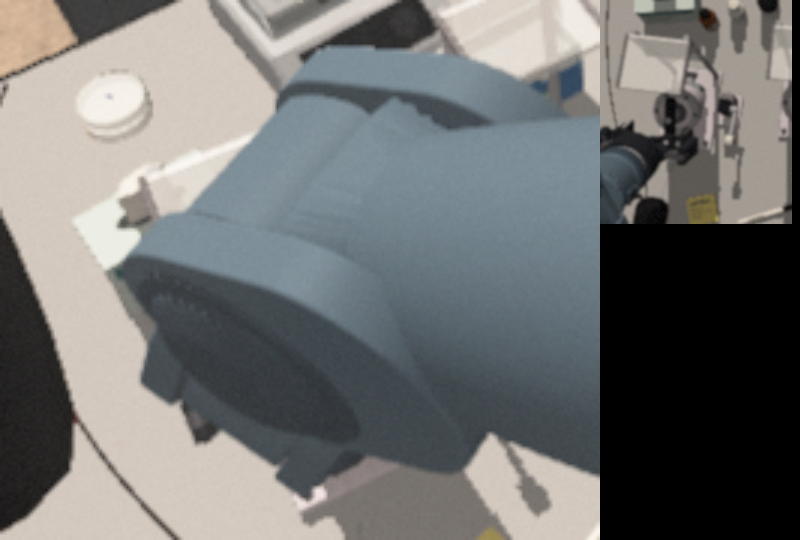

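Emit:
{"method": "servo_tool", "body": {"steps": [{"angular": [0, 0, 0], "translation": [-0.01, -0.025, 0.17], "jaw": 1}, {"angular": [0, 0, 0], "translation": [0, 0, 0.17], "jaw": 1}, {"angular": [0, 0, 0], "translation": [0, 0, 0.17], "jaw": 1}, {"angular": [0, 0, 0], "translation": [0, 0, 0], "jaw": 1}, {"angular": [0, 0, 0], "translation": [0, 0, 0], "jaw": 0}, {"angular": [0, 0, 0], "translation": [0, 0, 0], "jaw": -0.3}, {"angular": [0, 0, 0], "translation": [0, 0, 0], "jaw": -0.3}, {"angular": [0, 0, 0], "translation": [0, 0, 0], "jaw": -0.3}], "newtons": 30}}

```text
time: 3.1
ee_pos: [0.5564, 0.2362, 0.1365]
eef_rot: [179.8, 28.0, 172.4]
ft_force: [-0.4, 0.4, -0.5]
grip_width: 0.0302
gripper_force: 0.0
```

Emit:
{"method": "servo_tool", "body": {"steps": [{"angular": [0, 0, 0], "translation": [0, 0, 0], "jaw": -0.6}, {"angular": [0, 0, 0], "translation": [0, 0, 0], "jaw": -0.8}, {"angular": [0, 0, 0], "translation": [0, 0, 0], "jaw": -1}, {"angular": [0, 0, 0], "translation": [0, 0, 0], "jaw": -1}, {"angular": [0, 0, 0], "translation": [0, 0, 0], "jaw": -1}], "newtons": 30}}

```text
time: 3.6
ee_pos: [0.5567, 0.2392, 0.1367]
eef_rot: [179.5, 28.0, 172.5]
ft_force: [-0.2, 8.4, 1.0]
grip_width: 0.016
gripper_force: 29.2
```

```bash
python3 -c "
from h import *
plan(*pose('L',39))"
```

```text
t 3.6 joints [ 24.  13. -33.  19. -14.  28.] w 0.016
turn share [0.012 0.    0.   ] deg 0.5 | then shift share [ 0.018 -0.025  0.016] | target [0.5555 0.2368 0.1344] | F [-0.2  8.4  1. ] M about tool [-1.433  0.728 -0.099]
```

Emit:
{"method": "servo_tool", "body": {"steps": [{"angular": [0, 0, 0], "translation": [0, 0.032, 0], "jaw": -1}, {"angular": [0, 0, 0], "translation": [0, 0, 0], "jaw": -1}, {"angular": [0, 0, 0], "translation": [0, 0, 0], "jaw": -1}], "newtons": 100}}

```text
time: 3.9
ee_pos: [0.5566, 0.2396, 0.1368]
eef_rot: [179.8, 28.0, 172.5]
ft_force: [-5.8, -0.3, 8.5]
grip_width: 0.0145
gripper_force: 98.2
```

```bash
python3 -c "
from h import *
plan(*pose('L',39))"
```

```text
t 3.9 joints [ 24.  13. -33.  19. -14.  28.] w 0.0145
turn share [ 0.003  0.001 -0.   ] deg 0.2 | then shift share [ 0.018 -0.028  0.017] | target [0.5555 0.2368 0.1344] | F [-5.8 -0.3  8.5] M about tool [ 0.121  0.731 -0.147]
```

Emit:
{"method": "servo_tool", "body": {"steps": [{"angular": [0, 0, 0.06], "translation": [0, 0, 0], "jaw": -1}, {"angular": [0, 0, 0.06], "translation": [0, 0, 0], "jaw": -1}, {"angular": [0, 0, 0], "translation": [0, 0, 0], "jaw": -1}, {"angular": [0, 0, 0], "translation": [0, 0, 0], "jaw": -1}]}}

```text
time: 4.3
ee_pos: [0.5566, 0.2395, 0.1368]
eef_rot: [177.0, 27.9, 166.3]
ft_force: [-5.6, -0.7, 7.8]
grip_width: 0.0139
gripper_force: 98.1
```

```bash
python3 -c "
from h import *
plan(*pose('L',39))"
```

```text
t 4.3 joints [ 24.  13. -33.  19. -14.  34.] w 0.0139
turn share [ 0.003  0.001 -0.121] deg 5.4 | then shift share [ 0.018 -0.027  0.017] | target [0.5555 0.2368 0.1344] | F [-5.6 -0.7  7.8] M about tool [0.143 0.712 0.002]
```

Emit:
{"method": "servo_tool", "body": {"steps": [{"angular": [0, 0, 0.06], "translation": [0, 0, 0], "jaw": -1}, {"angular": [0, 0, 0.06], "translation": [0, 0, 0], "jaw": -1}]}}

```text
time: 4.5
ee_pos: [0.5566, 0.2393, 0.1368]
eef_rot: [174.1, 27.5, 160.2]
ft_force: [-6.0, -0.2, 7.8]
grip_width: 0.0142
gripper_force: 98.5
```

```bash
python3 -c "
from h import *
plan(*pose('L',39))"
```

```text
t 4.5 joints [ 24.  13. -33.  19. -14.  39.] w 0.0142
turn share [ 0.003  0.001 -0.242] deg 10.9 | then shift share [ 0.018 -0.026  0.017] | target [0.5555 0.2368 0.1344] | F [-6.  -0.2  7.8] M about tool [ 0.281  0.615 -0.53 ]
```

Emit:
{"method": "servo_tool", "body": {"steps": [{"angular": [0, 0, 0], "translation": [0, 0, 0], "jaw": -1}, {"angular": [0, 0, 0], "translation": [0, 0, 0], "jaw": -1}]}}

```text
time: 4.7
ee_pos: [0.5566, 0.2394, 0.1368]
eef_rot: [174.2, 27.5, 160.3]
ft_force: [-6.0, -1.4, 8.5]
grip_width: 0.0142
gripper_force: 98.2
```

```bash
python3 -c "
from h import *
plan(*pose('L',39))"
```

```text
t 4.7 joints [ 24.  13. -33.  19. -14.  39.] w 0.0142
turn share [ 0.003  0.001 -0.24 ] deg 10.8 | then shift share [ 0.018 -0.026  0.018] | target [0.5555 0.2368 0.1344] | F [-6.  -1.4  8.5] M about tool [ 0.319  0.579 -0.186]
```

Emit:
{"method": "servo_tool", "body": {"steps": [{"angular": [0, 0, 0], "translation": [0, 0, 0], "jaw": 1}, {"angular": [0, 0, 0], "translation": [0, 0, 0], "jaw": 1}, {"angular": [0, 0, 0], "translation": [0, 0, 0], "jaw": 1}, {"angular": [0, 0, 0], "translation": [0, 0, 0], "jaw": 1}, {"angular": [0, 0, 0], "translation": [0, 0, 0], "jaw": 1}, {"angular": [0, 0, 0], "translation": [0, 0, -0.2], "jaw": 1}, {"angular": [0, 0, 0], "translation": [0, 0, -0.3], "jaw": 1}, {"angular": [0, 0, 0], "translation": [0, 0, -0.35], "jaw": 1}, {"angular": [0, 0, 0], "translation": [0, 0, -0.35], "jaw": 1}, {"angular": [0, 0, 0], "translation": [0, 0, 0], "jaw": 1}]}}

```text
time: 5.7
ee_pos: [0.502, 0.2478, 0.247]
eef_rot: [173.8, 27.7, 160.2]
ft_force: [1.0, -0.2, 0.3]
grip_width: 0.0852
gripper_force: 0.0
```

```bash
python3 -c "
from h import *
plan(*pose('M',150))"
```

```text
t 5.7 joints [ 28.   3. -28.  36. -16.  43.] w 0.0852
turn share [-0.016  0.01  -0.289] deg 13.0 | then shift share [-0.238 -2.262  0.291] | target [0.5163 0.0194 0.2324] | F [ 1.  -0.2  0.3] M about tool [-0.004  0.351 -0.037]
```

Emit:
{"method": "servo_tool", "body": {"steps": [{"angular": [-0.008, 0.005, -0.145], "translation": [0, 0, 0], "jaw": 1}, {"angular": [-0.008, 0.005, -0.145], "translation": [0, 0, 0], "jaw": 1}, {"angular": [0, 0, 0], "translation": [-0.048, -0.452, 0.058], "jaw": 1}, {"angular": [0, 0, 0], "translation": [-0.048, -0.452, 0.058], "jaw": 1}, {"angular": [0, 0, 0], "translation": [-0.048, -0.452, 0.058], "jaw": 1}, {"angular": [0, 0, 0], "translation": [-0.048, -0.452, 0.058], "jaw": 1}, {"angular": [0, 0, 0], "translation": [-0.048, -0.452, 0.058], "jaw": 1}, {"angular": [0, 0, 0], "translation": [0, 0, 0], "jaw": 1}, {"angular": [0, 0, 0], "translation": [0, 0, 0], "jaw": 1}]}}

```text
time: 6.6
ee_pos: [0.5147, 0.0165, 0.2272]
eef_rot: [-179.7, 27.5, 174.8]
ft_force: [0.6, 0.7, -0.6]
grip_width: 0.0852
gripper_force: 0.0
```

```bash
python3 -c "
from h import *
plan(*pose('M',39))
b,_=eyes.snapshot('top')
cv2.imwrite('pics/n2.png',cv2.resize(b[170:290,190:340],None,fx=4,fy=4))"
```

```text
t 6.6 joints [ -5.  -5. -39.  29.  -0.   0.] w 0.0852
turn share [-0.007 -0.01  -0.001] deg 0.6 | then shift share [-0.036  0.03   1.07 ] | target [0.5681 0.0147 0.1344] | F [ 0.6  0.7 -0.6] M about tool [ 0.001  0.414 -0.005]
```

View pics/n2.png

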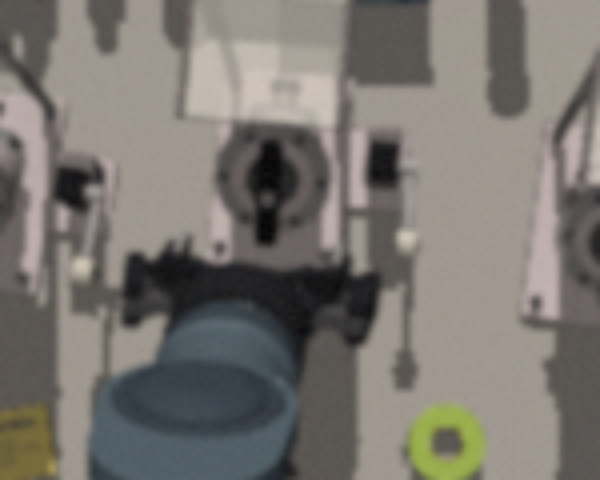

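Emit:
{"method": "servo_tool", "body": {"steps": [{"angular": [-0.007, -0.01, 0], "translation": [-0.036, 0.04, 0.2], "jaw": 1}, {"angular": [0, 0, 0], "translation": [0, 0, 0.3], "jaw": 1}, {"angular": [0, 0, 0], "translation": [0, 0, 0.25], "jaw": 1}, {"angular": [0, 0, 0], "translation": [0, 0, 0.2], "jaw": 1}, {"angular": [0, 0, 0], "translation": [0, 0, 0.1], "jaw": 1}, {"angular": [0, 0, 0], "translation": [0, 0, 0], "jaw": 1}, {"angular": [0, 0, 0], "translation": [0, 0, 0], "jaw": 0}, {"angular": [0, 0, 0], "translation": [0, 0, 0], "jaw": -0.3}, {"angular": [0, 0, 0], "translation": [0, 0, 0], "jaw": -0.3}, {"angular": [0, 0, 0], "translation": [0, 0, 0], "jaw": -0.3}], "newtons": 30}}

```text
time: 7.65
ee_pos: [0.5679, 0.0172, 0.1379]
eef_rot: [180.0, 28.1, 175.0]
ft_force: [0.6, 0.3, 0.1]
grip_width: 0.0308
gripper_force: 0.0
```

Emit:
{"method": "servo_tool", "body": {"steps": [{"angular": [0, 0, 0], "translation": [0, 0, 0], "jaw": -0.6}, {"angular": [0, 0, 0], "translation": [0, 0, 0], "jaw": -0.8}, {"angular": [0, 0, 0], "translation": [0, 0, 0], "jaw": -1}, {"angular": [0, 0, 0], "translation": [0, 0, 0], "jaw": -1}, {"angular": [0, 0, 0], "translation": [0, 0, 0], "jaw": -1}], "newtons": 30}}

```text
time: 8.15
ee_pos: [0.5677, 0.0164, 0.1376]
eef_rot: [-179.9, 28.1, 175.0]
ft_force: [-4.3, -3.8, 6.2]
grip_width: 0.0155
gripper_force: 29.6
```

```bash
python3 -c "
from h import *
plan(*pose('M',39))"
```

```text
t 8.15 joints [ -5.   6. -42.  13.  -0.   0.] w 0.0155
turn share [-0.001  0.002  0.002] deg 0.1 | then shift share [ 0.009 -0.017  0.03 ] | target [0.5681 0.0147 0.1344] | F [-4.3 -3.8  6.2] M about tool [ 0.616  0.565 -0.045]
```

Emit:
{"method": "servo_tool", "body": {"steps": [{"angular": [0, 0, 0], "translation": [0, -0.012, 0], "jaw": -1}, {"angular": [0, 0, 0], "translation": [0, 0, 0], "jaw": -1}, {"angular": [0, 0, 0], "translation": [0, 0, 0], "jaw": -1}, {"angular": [0, 0, 0.06], "translation": [0, 0, 0], "jaw": -1}, {"angular": [0, 0, 0.06], "translation": [0, 0, 0], "jaw": -1}, {"angular": [0, 0, 0.06], "translation": [0, 0, 0], "jaw": -1}, {"angular": [0, 0, 0.06], "translation": [0, 0, 0], "jaw": -1}], "newtons": 100}}

```text
time: 8.85
ee_pos: [0.5676, 0.0164, 0.1377]
eef_rot: [174.2, 27.5, 162.8]
ft_force: [-5.0, 0.4, 8.1]
grip_width: 0.0141
gripper_force: 98.1
```

```bash
python3 -c "
from h import *
plan(*pose('M',39))"
```

```text
t 8.85 joints [ -5.   6. -42.  13.  -0.  11.] w 0.0141
turn share [ 0.003  0.002 -0.238] deg 10.7 | then shift share [ 0.009 -0.016  0.032] | target [0.5681 0.0147 0.1344] | F [-5.   0.4  8.1] M about tool [ 0.255  0.651 -0.569]
```

Emit:
{"method": "servo_tool", "body": {"steps": [{"angular": [0, 0, 0], "translation": [0, 0, 0], "jaw": -1}, {"angular": [0, 0, 0], "translation": [0, 0, 0], "jaw": -1}]}}

```text
time: 9.05
ee_pos: [0.5676, 0.0164, 0.1377]
eef_rot: [174.3, 27.5, 162.8]
ft_force: [-5.2, 1.6, 8.0]
grip_width: 0.0138
gripper_force: 97.9
```

```bash
python3 -c "
from h import *
plan(*pose('M',39))"
```

```text
t 9.05 joints [ -5.   6. -42.  13.  -0.  11.] w 0.0138
turn share [ 0.003  0.002 -0.236] deg 10.6 | then shift share [ 0.009 -0.016  0.032] | target [0.5681 0.0147 0.1344] | F [-5.2  1.6  8. ] M about tool [ 0.223  0.629 -0.188]
```

M is sound too (0.57 N·m while turning), so R should be the loose one. I'll retreat from M and move on to R.

Emit:
{"method": "servo_tool", "body": {"steps": [{"angular": [0, 0, 0], "translation": [0, 0, 0], "jaw": 1}, {"angular": [0, 0, 0], "translation": [0, 0, 0], "jaw": 1}, {"angular": [0, 0, 0], "translation": [0, 0, 0], "jaw": 1}, {"angular": [0, 0, 0], "translation": [0, 0, 0], "jaw": 1}, {"angular": [0, 0, 0], "translation": [0, 0, 0], "jaw": 1}, {"angular": [0, 0, 0], "translation": [0, 0, -0.2], "jaw": 1}, {"angular": [0, 0, 0], "translation": [0, 0, -0.3], "jaw": 1}, {"angular": [0, 0, 0], "translation": [0, 0, -0.35], "jaw": 1}, {"angular": [0, 0, 0], "translation": [0, 0, -0.35], "jaw": 1}, {"angular": [0, 0, 0], "translation": [0, 0, 0], "jaw": 1}]}}

```text
time: 10.05
ee_pos: [0.5127, 0.021, 0.2481]
eef_rot: [174.2, 27.9, 162.8]
ft_force: [0.7, 0.7, -0.0]
grip_width: 0.0856
gripper_force: 0.0
```

```bash
python3 -c "
from h import *
plan(*pose('R',150))"
```

```text
t 10.05 joints [ -5.  -7. -37.  31.  -0.  11.] w 0.0856
turn share [ 0.055  0.006 -0.14 ] deg 6.8 | then shift share [ 0.082 -2.354  0.134] | target [ 0.4705 -0.2105  0.2324] | F [ 0.7  0.7 -0. ] M about tool [ 0.04   0.34  -0.002]
```

Emit:
{"method": "servo_tool", "body": {"steps": [{"angular": [0.055, 0.006, -0.14], "translation": [0, 0, 0], "jaw": 1}, {"angular": [0, 0, 0], "translation": [0.016, -0.47, 0.027], "jaw": 1}, {"angular": [0, 0, 0], "translation": [0.016, -0.47, 0.027], "jaw": 1}, {"angular": [0, 0, 0], "translation": [0.016, -0.47, 0.027], "jaw": 1}, {"angular": [0, 0, 0], "translation": [0.016, -0.47, 0.027], "jaw": 1}, {"angular": [0, 0, 0], "translation": [0.016, -0.47, 0.027], "jaw": 1}, {"angular": [0, 0, 0], "translation": [0, 0, 0], "jaw": 1}, {"angular": [0, 0, 0], "translation": [0, 0, 0], "jaw": 1}]}}

```text
time: 10.85
ee_pos: [0.4685, -0.2113, 0.2265]
eef_rot: [180.0, 27.5, 169.7]
ft_force: [0.0, 0.7, -1.0]
grip_width: 0.0853
gripper_force: 0.0
```

```bash
python3 -c "
from h import *
plan(*pose('R',39))"
```

```text
t 10.85 joints [-38.  -4. -37.  32.  13. -25.] w 0.0853
turn share [-0.002 -0.012 -0.004] deg 0.6 | then shift share [-0.044  0.011  1.066] | target [ 0.5217 -0.2197  0.1344] | F [ 0.   0.7 -1. ] M about tool [ 0.017  0.372 -0.045]
```

Emit:
{"method": "servo_tool", "body": {"steps": [{"angular": [-0.002, -0.012, -0.004], "translation": [-0.04, 0.025, 0.2], "jaw": 1}, {"angular": [0, 0, 0], "translation": [0, 0, 0.3], "jaw": 1}, {"angular": [0, 0, 0], "translation": [0, 0, 0.25], "jaw": 1}, {"angular": [0, 0, 0], "translation": [0, 0, 0.2], "jaw": 1}, {"angular": [0, 0, 0], "translation": [0, 0, 0.1], "jaw": 1}, {"angular": [0, 0, 0], "translation": [0, 0, 0], "jaw": 1}, {"angular": [0, 0, 0], "translation": [0, 0, 0], "jaw": 0}, {"angular": [0, 0, 0], "translation": [0, 0, 0], "jaw": -0.3}, {"angular": [0, 0, 0], "translation": [0, 0, 0], "jaw": -0.3}, {"angular": [0, 0, 0], "translation": [0, 0, 0], "jaw": -0.3}], "newtons": 30}}

```text
time: 11.85
ee_pos: [0.5217, -0.2173, 0.1374]
eef_rot: [-179.9, 28.1, 170.1]
ft_force: [-0.3, -0.2, -1.0]
grip_width: 0.0305
gripper_force: 0.0
```

Emit:
{"method": "servo_tool", "body": {"steps": [{"angular": [0, 0, 0], "translation": [0, 0, 0], "jaw": -0.6}, {"angular": [0, 0, 0], "translation": [0, 0, 0], "jaw": -0.8}, {"angular": [0, 0, 0], "translation": [0, 0, 0], "jaw": -1}, {"angular": [0, 0, 0], "translation": [0, 0, 0], "jaw": -1}, {"angular": [0, 0, 0], "translation": [0, 0, 0], "jaw": -1}], "newtons": 30}}

```text
time: 12.35
ee_pos: [0.5215, -0.2181, 0.1372]
eef_rot: [-179.8, 28.1, 170.1]
ft_force: [-4.4, -2.2, 4.5]
grip_width: 0.0157
gripper_force: 29.3
```

```bash
python3 -c "
from h import *
plan(*pose('R',39))"
```

```text
t 12.35 joints [-35.   7. -42.  16.  11. -22.] w 0.0157
turn share [-0.003  0.003  0.004] deg 0.2 | then shift share [ 0.008 -0.014  0.027] | target [ 0.5217 -0.2197  0.1344] | F [-4.4 -2.2  4.5] M about tool [ 0.538  0.653 -0.016]
```

Emit:
{"method": "servo_tool", "body": {"steps": [{"angular": [0, 0, 0], "translation": [0, -0.01, 0], "jaw": -1}, {"angular": [0, 0, 0], "translation": [0, 0, 0], "jaw": -1}, {"angular": [0, 0, 0], "translation": [0, 0, 0], "jaw": -1}, {"angular": [0, 0, 0.06], "translation": [0, 0, 0], "jaw": -1}, {"angular": [0, 0, 0.06], "translation": [0, 0, 0], "jaw": -1}, {"angular": [0, 0, 0.06], "translation": [0, 0, 0], "jaw": -1}, {"angular": [0, 0, 0.06], "translation": [0, 0, 0], "jaw": -1}], "newtons": 70}}

```text
time: 13.05
ee_pos: [0.5214, -0.2181, 0.1373]
eef_rot: [174.3, 27.6, 157.8]
ft_force: [-4.5, 0.4, 6.8]
grip_width: 0.0145
gripper_force: 71.0
```

```bash
python3 -c "
from h import *
plan(*pose('R',39))"
```

```text
t 13.05 joints [-35.   7. -41.  16.  11. -12.] w 0.0145
turn share [ 0.001  0.003 -0.238] deg 10.7 | then shift share [ 0.009 -0.014  0.028] | target [ 0.5217 -0.2197  0.1344] | F [-4.5  0.4  6.8] M about tool [ 0.181  0.735 -0.003]
```

Emit:
{"method": "servo_tool", "body": {"steps": [{"angular": [0, 0, 0.12], "translation": [0, 0, 0], "jaw": -1}, {"angular": [0, 0, 0.12], "translation": [0, 0, 0], "jaw": -1}, {"angular": [0, 0, 0.12], "translation": [0, 0, 0], "jaw": -1}, {"angular": [0, 0, 0.12], "translation": [0, 0, 0], "jaw": -1}, {"angular": [0, 0, 0.12], "translation": [0, 0, 0], "jaw": -1}, {"angular": [0, 0, 0.12], "translation": [0, 0, 0], "jaw": -1}, {"angular": [0, 0, 0.12], "translation": [0, 0, 0], "jaw": -1}, {"angular": [0, 0, 0.12], "translation": [0, 0, 0], "jaw": -1}, {"angular": [0, 0, 0.06], "translation": [0, 0, 0], "jaw": -1}, {"angular": [0, 0, 0], "translation": [0, 0, 0], "jaw": -1}]}}

```text
time: 14.05
ee_pos: [0.5215, -0.2179, 0.1373]
eef_rot: [155.9, 15.0, 110.1]
ft_force: [-5.2, 1.6, 8.7]
grip_width: 0.0144
gripper_force: 70.9
```

```bash
python3 -c "
from h import *
plan(*pose('R',39))"
```

```text
t 14.05 joints [-35.   7. -41.  16.  12.  34.] w 0.0144
turn share [ 0.003  0.003 -1.257] deg 56.6 | then shift share [ 0.009 -0.017  0.028] | target [ 0.5217 -0.2197  0.1344] | F [-5.2  1.6  8.7] M about tool [0.573 0.447 0.003]
```

Emit:
{"method": "servo_tool", "body": {"steps": [{"angular": [0, 0, 0.035], "translation": [0, 0, 0], "jaw": -1}, {"angular": [0, 0, 0.035], "translation": [0, 0, 0], "jaw": -1}, {"angular": [0, 0, 0.03], "translation": [0, 0, 0], "jaw": -1}, {"angular": [0, 0, 0], "translation": [0, 0, 0], "jaw": -1}]}}

```text
time: 14.45
ee_pos: [0.5216, -0.2179, 0.1373]
eef_rot: [154.9, 13.2, 106.1]
ft_force: [-5.2, 0.6, 7.9]
grip_width: 0.0144
gripper_force: 72.5
```

```bash
python3 -c "
from h import *
plan(*pose('R',39))"
```

```text
t 14.45 joints [-35.   7. -41.  16.  11.  39.] w 0.0144
turn share [ 0.003  0.003 -1.353] deg 60.9 | then shift share [ 0.009 -0.017  0.028] | target [ 0.5217 -0.2197  0.1344] | F [-5.2  0.6  7.9] M about tool [ 0.769  0.49  -0.701]
```

Emit:
{"method": "servo_tool", "body": {"steps": [{"angular": [0, 0, 0], "translation": [0, 0, 0], "jaw": 1}, {"angular": [0, 0, 0], "translation": [0, 0, 0], "jaw": 1}, {"angular": [0, 0, 0], "translation": [0, 0, 0], "jaw": 1}, {"angular": [0, 0, 0], "translation": [0, 0, 0], "jaw": 1}, {"angular": [0, 0, 0], "translation": [0, 0, 0], "jaw": 1}, {"angular": [0, 0, 0], "translation": [0, 0, -0.2], "jaw": 1}, {"angular": [0, 0, 0], "translation": [0, 0, -0.3], "jaw": 1}, {"angular": [0, 0, 0], "translation": [0, 0, -0.35], "jaw": 1}, {"angular": [0, 0, 0], "translation": [0, 0, -0.35], "jaw": 1}, {"angular": [0, 0, 0], "translation": [0, 0, 0], "jaw": 1}]}}

```text
time: 15.45
ee_pos: [0.4667, -0.2095, 0.2475]
eef_rot: [154.7, 13.5, 105.9]
ft_force: [0.5, -0.4, 1.1]
grip_width: 0.0851
gripper_force: 0.0
```

Emit:
{"method": "servo_tool", "body": {"steps": [{"angular": [0, 0, -0.17], "translation": [0, 0, 0], "jaw": -1}, {"angular": [0, 0, -0.17], "translation": [0, 0, 0], "jaw": -1}, {"angular": [0, 0, -0.17], "translation": [0, 0, 0], "jaw": -1}, {"angular": [0, 0, -0.17], "translation": [0, 0, 0], "jaw": -1}, {"angular": [0, 0, -0.17], "translation": [0, 0, 0], "jaw": -1}, {"angular": [0, 0, -0.17], "translation": [0, 0, 0], "jaw": -1}, {"angular": [0, 0, -0.17], "translation": [0, 0, 0], "jaw": -1}, {"angular": [0, 0, -0.17], "translation": [0, 0, 0], "jaw": -1}, {"angular": [0, 0, 0], "translation": [0, 0, 0], "jaw": -1}], "newtons": 30}}

```text
time: 16.35
ee_pos: [0.4656, -0.2079, 0.2416]
eef_rot: [-180.0, 28.0, 170.1]
ft_force: [0.9, 0.2, -0.0]
grip_width: 0.0001
gripper_force: 0.0
```

```bash
cat >> h.py <<'E'
def rpose(s,gap,dy=0):
    o,y=ST[s]; R=Ro.from_euler("z",y,degrees=True); _,Q=pose(s,39)
    return np.array(o)+R.apply(np.array([-52,-96+dy,85.5])/1e3)-Q.apply([0,0,(33+gap)/1e3]),Q
E
python3 -c "
from h import *
plan(*rpose('R',60,-1))
b,d=eyes.snapshot('top')
cv2.imwrite('pics/n3.png',cv2.resize(b[170:300,290:410],None,fx=4.5,fy=4.5))
P=cloud('top',d);o,y=ST['R'];q=((P-o)@Ro.from_euler('z',y,degrees=True).as_matrix())*1e3
m=(d>0)&(abs(q[...,0]+52)<20)&(abs(q[...,1]+96)<16)&(q[...,2]>80)&(q[...,2]<105);print(np.median(q[m],0),m.sum())"
```

```text
t 16.35 joints [-39.  -6. -37.  34.  13. -26.] w 0.0001
turn share [0.001 0.001 0.003] deg 0.2 | then shift share [ 0.391 -0.987  0.63 ] | target [ 0.4433 -0.3042  0.1676] | F [ 0.9  0.2 -0. ] M about tool [-0.03   0.38   0.031]
[-51.11097411 -95.93615114  93.04999425] 59
```

View pics/n3.png

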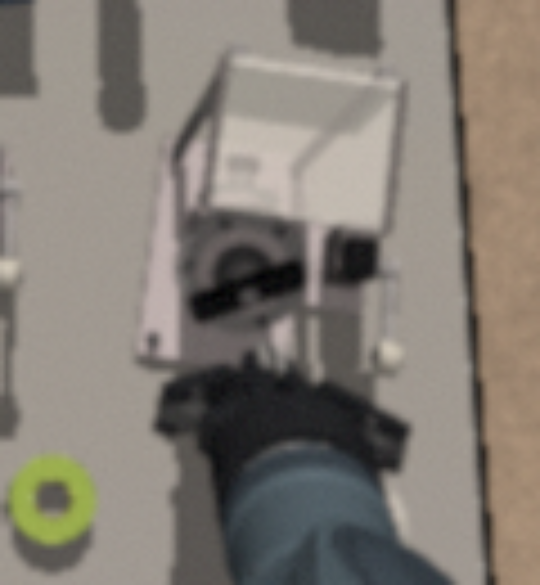

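Emit:
{"method": "servo_tool", "body": {"steps": [{"angular": [0, 0, 0], "translation": [0.1, -0.33, 0], "jaw": -1}, {"angular": [0, 0, 0], "translation": [0.1, -0.33, 0], "jaw": -1}, {"angular": [0, 0, 0], "translation": [0.1, -0.33, 0], "jaw": -1}, {"angular": [0, 0, 0], "translation": [0.09, 0, 0.3], "jaw": -1}, {"angular": [0, 0, 0], "translation": [0, 0, 0.33], "jaw": -1}, {"angular": [0, 0, 0], "translation": [0, 0, 0.2], "jaw": -1}, {"angular": [0, 0, 0], "translation": [0, 0, 0.2], "jaw": -1}, {"angular": [0, 0, 0], "translation": [0, 0, 0], "jaw": -1}, {"angular": [0, 0, 0], "translation": [0, 0, 0], "jaw": -1}]}}

```text
time: 17.3
ee_pos: [0.4622, -0.3078, 0.1329]
eef_rot: [180.0, 28.0, 170.0]
ft_force: [0.3, -0.3, 0.0]
grip_width: -0.0
gripper_force: 0.0
```

```bash
python3 -c "
from h import *
plan(*rpose('R',0,-1))
b,d=eyes.snapshot('top'); a,_=eyes.snapshot('scene')
cv2.imwrite('pics/n4.png',np.hstack([cv2.resize(b[190:300,310:410],(400,440)),cv2.resize(a[160:270,310:410],(400,440))]))"
```

```text
t 17.3 joints [-49.   8. -40.  19.  17. -36.] w -0.0
turn share [0.002 0.001 0.002] deg 0.1 | then shift share [0.007 0.002 0.203] | target [ 0.4711 -0.3092  0.1146] | F [ 0.3 -0.3  0. ] M about tool [ 0.049  0.366 -0.009]
```

View pics/n4.png

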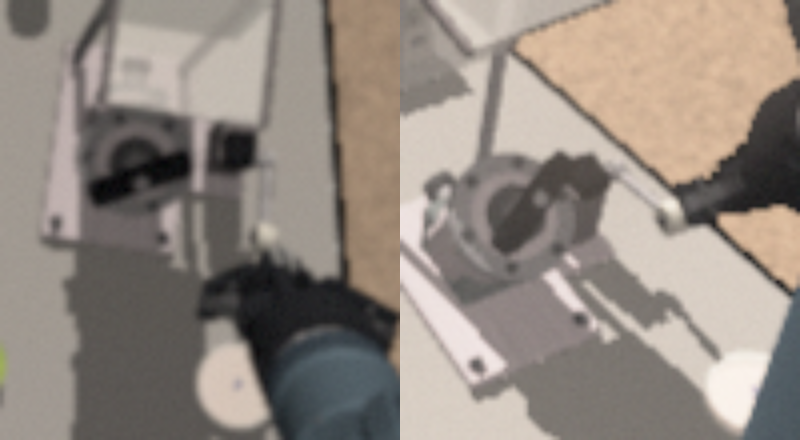

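Emit:
{"method": "servo_tool", "body": {"steps": [{"angular": [0, 0, 0], "translation": [0, 0, 0.1], "jaw": -1}, {"angular": [0, 0, 0], "translation": [0, 0, 0.1], "jaw": -1}, {"angular": [0, 0, 0], "translation": [0.035, 0, 0.066], "jaw": -1}, {"angular": [0, 0, 0], "translation": [0.035, 0, 0.066], "jaw": -1}, {"angular": [0, 0, 0], "translation": [0, 0, 0], "jaw": -1}]}}

```text
time: 17.9
ee_pos: [0.4693, -0.3096, 0.0983]
eef_rot: [-179.9, 27.7, 170.0]
ft_force: [-9.2, -0.3, 5.3]
grip_width: 0.0002
gripper_force: 4.4
```

Emit:
{"method": "servo_tool", "body": {"steps": [{"angular": [0, 0, 0], "translation": [0.033, 0, 0.062], "jaw": -1}, {"angular": [0, 0, 0], "translation": [0.033, 0, 0.062], "jaw": -1}, {"angular": [0, 0, 0], "translation": [0, 0, 0], "jaw": -1}, {"angular": [0, 0, 0], "translation": [0, 0, 0], "jaw": -1}]}}

```text
time: 18.3
ee_pos: [0.4694, -0.3096, 0.0847]
eef_rot: [-179.9, 27.8, 170.0]
ft_force: [-8.8, -0.2, 4.8]
grip_width: -0.0001
gripper_force: 4.2
```

```bash
python3 -c "
from h import *
plan(*rpose('R',0,-1))
b,d=eyes.snapshot('top'); a,_=eyes.snapshot('scene')
cv2.imwrite('pics/n5.png',np.hstack([cv2.resize(b[190:300,310:410],(400,440)),cv2.resize(a[160:270,310:410],(400,440))]))"
```

```text
t 18.3 joints [-49.  13. -43.  12.  17. -35.] w -0.0001
turn share [-0.001 -0.005  0.001] deg 0.2 | then shift share [-0.154  0.007 -0.257] | target [ 0.4711 -0.3092  0.1146] | F [-8.8 -0.2  4.8] M about tool [ 0.391  1.507 -0.044]
```

View pics/n5.png

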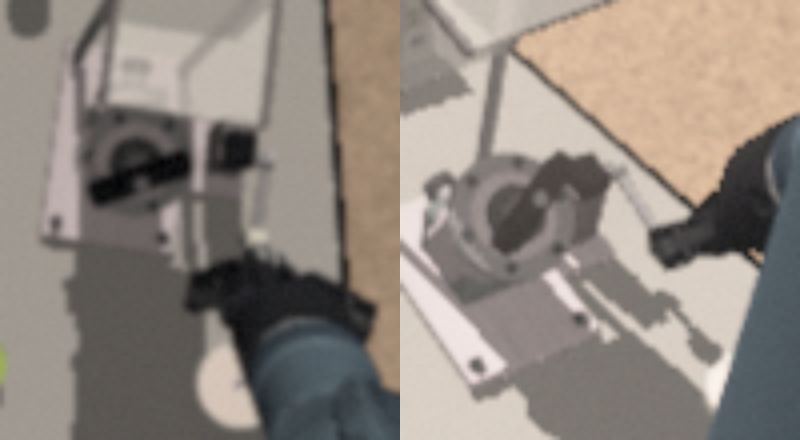

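```bash
python3 -c "
from h import *
for n in('top','scene'):
  b,d=eyes.snapshot(n)
  P=cloud(n,d);o,y=ST['R'];q=((P-o)@Ro.from_euler('z',y,degrees=True).as_matrix())*1e3
  m=(d>0)&(q[...,0]>-75)&(q[...,0]<0)&(q[...,1]<-86)&(q[...,1]>-108)&(q[...,2]>35)&(q[...,2]<110)&(b.min(2)>85)
  print(n);print(np.c_[q[m],b[m].min(1)].round(0).astype(int)[np.argsort(q[m][:,0])].tolist())"
```

```text
top
[[-67, -102, 99, 89], [-67, -104, 101, 98], [-66, -94, 100, 94], [-65, -97, 97, 95], [-65, -99, 98, 88], [-64, -105, 97, 107], [-64, -103, 93, 103], [-62, -95, 92, 115], [-62, -98, 91, 107], [-61, -95, 82, 89], [-61, -101, 90, 102], [-60, -104, 88, 119], [-60, -107, 88, 120], [-59, -95, 89, 116], [-59, -94, 81, 106], [-58, -100, 81, 106], [-57, -102, 83, 114], [-57, -105, 82, 132], [-56, -94, 80, 121], [-55, -91, 72, 101], [-55, -98, 77, 125], [-54, -100, 78, 116], [-54, -95, 67, 110], [-54, -103, 78, 127], [-53, -106, 76, 140], [-52, -92, 66, 134], [-52, -90, 62, 103], [-52, -94, 68, 147], [-51, -97, 68, 156], [-50, -100, 66, 154], [-50, -102, 69, 145], [-49, -93, 71, 172], [-49, -92, 65, 152], [-49, -90, 59, 108], [-48, -97, 68, 177], [-48, -99, 68, 176], [-47, -103, 65, 162], [-46, -91, 67, 157], [-45, -96, 67, 176], [-45, -94, 63, 178], [-45, -91, 54, 117], [-44, -100, 63, 174], [-44, -103, 64, 162], [-44, -91, 67, 150], [-43, -94, 62, 158], [-42, -97, 64, 158], [-42, -100, 63, 157], [-40, -94, 63, 132], [-39, -96, 64, 135], [-39, -99, 64, 138], [-37, -96, 64, 125], [-36, -99
[... 1079 characters left out ...]
-31, -95, 64, 165], [-30, -98, 66, 183], [-28, -94, 62, 152], [-28, -96, 64, 178], [-26, -97, 66, 176], [-26, -95, 62, 159], [-25, -95, 65, 171], [-24, -95, 69, 175], [-24, -93, 66, 152], [-23, -93, 69, 166], [-21, -97, 69, 182], [-20, -94, 70, 177], [-20, -92, 66, 169], [-18, -93, 67, 163], [-17, -94, 70, 172], [-16, -98, 67, 176], [-14, -99, 68, 178], [-14, -96, 69, 179], [-13, -94, 66, 150], [-12, -94, 68, 165], [-11, -97, 70, 183], [-11, -94, 71, 174], [-10, -94, 74, 173], [-10, -93, 66, 168], [-7, -94, 68, 161], [-6, -94, 71, 169], [-6, -91, 71, 150], [-4, -99, 69, 177], [-3, -97, 70, 177], [-1, -95, 69, 163], [-1, -94, 73, 156], [-1, -98, 70, 170], [0, -92, 69, 152], [0, -89, 71, 152]]
```

Emit:
{"method": "servo_tool", "body": {"steps": [{"angular": [0, 0, 0], "translation": [-0.05, 0, -0.09], "jaw": -1}, {"angular": [0, 0, 0], "translation": [-0.05, 0, -0.09], "jaw": -1}, {"angular": [0, 0, 0], "translation": [-0.05, 0, -0.09], "jaw": -1}, {"angular": [0, 0, 0], "translation": [-0.05, 0, -0.1], "jaw": -1}, {"angular": [0, 0, 0], "translation": [0, 0, -0.3], "jaw": -1}, {"angular": [0, 0, 0], "translation": [0, 0, -0.4], "jaw": -1}, {"angular": [0, 0, 0], "translation": [0, 0, -0.4], "jaw": -1}, {"angular": [0, 0, 0], "translation": [0, 0, 0], "jaw": -1}, {"angular": [0, 0, 0], "translation": [0, 0, 0], "jaw": -1}]}}

```text
time: 19.4
ee_pos: [0.4214, -0.3015, 0.2264]
eef_rot: [-179.8, 28.2, 170.1]
ft_force: [-0.7, -0.3, -0.7]
grip_width: 0.0002
gripper_force: 0.0
```

```bash
python3 -c "
from h import *
print(telemetry.sense()['ft_force'])
b,d=eyes.snapshot('top'); a,_=eyes.snapshot('scene')
P=cloud('top',d);o,y=ST['R'];q=((P-o)@Ro.from_euler('z',y,degrees=True).as_matrix())*1e3
m=(d>0)&(abs(q[...,0]+52)<20)&(abs(q[...,1]+96)<16)&(q[...,2]>80)&(q[...,2]<105);print(np.median(q[m],0),m.sum())
cv2.imwrite('pics/n6.png',np.hstack([cv2.resize(b[150:300,140:400],(780,450))]))"
```

```text
[-0.68480499 -0.25824611 -0.74373194]
[-51.12167533 -96.14569427  92.05385745] 59
```

View pics/n6.png

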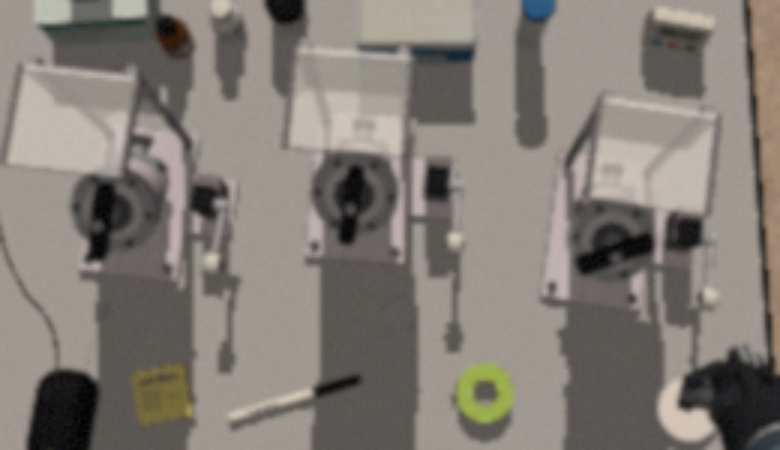

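The right handle is turned about 60° (bar near (615,255)), and its roller is back up at (708,297). The other two handles show only a slight nip, and nothing else on the table has moved.

```bash
python3 -c "
from cell import sign_off
print(sign_off())"
```

```text
the job is handed in; nothing more can be done
None
```

The right-hand port's handle was the loose one. I ran it down to its stop and pressed that port's switch to about 0.5 rad, past the 0.35 click point, and it sprang back. The left and middle handles were stiff and got about 10.7 degrees each, and the job is handed in at about 19.5 s.

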